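Slide the cooking ring up to full power

TASK

Turn the ring under the saucepan up to full: on the control strip directly in front of the saucepan, draw the closed fingertips lightly along the row of printed bars, from the smallest at its left end to the largest at its right end, pressing the strip slightly down at every bar in turn. Finish still resting on the largest bar with the strip held slightly down (the program ends while holding it there). Leave the other ring's strip alone, press gently, and do not move the saucepan or anything else.

Things in the scene. Friction and masses are not known exactly. Their poses are not given: they have to be found in the camera images.
- hob: portable double induction hob that does not move: 280 mm deep (x), 520 mm wide (y), black glass top 55 mm above the worktop; origin at the centre of its underside, x to its back, y to its left, z up. Two rings lie side by side, centred 35 mm behind and 135 mm left and right of the origin; a control strip lies before each, along the front edge, centred 108 mm in front of and 125.5 mm left or right of the origin
- pan_base (a point): centre of the underside of a small open steel saucepan, 138 mm across, 70 mm high, standing loose on the left or the right ring (which one varies); its black handle points to the back. A saucer stands on the other ring
- strip_left (a joint): left control strip, flat-topped sprung bar 28 mm (x) by 148 mm (y), its top 7 mm above the glass; value = how far it is pressed down, 0 (free) to 0.006 m (bottomed). About 1 N starts it moving, about 4 N bottoms it; it springs back
- strip_right (a joint): right control strip, flat-topped sprung bar 28 mm (x) by 148 mm (y), its top 7 mm above the glass; value = how far it is pressed down, 0 (free) to 0.006 m (bottomed). About 1 N starts it moving, about 4 N bottoms it; it springs back
- left_smallest (a point): centre of the smallest of the six printed bars on the left control strip, on the strip's top face (62 mm above the worktop while free), at its left end; its axes are the hob's: x to the back, y to the left along the row, z up. The six bars stand 22 mm apart in a straight line, growing steadily from left (smallest) to right (largest), 110 mm from first to last; the strip ends 19 mm beyond the outer bars
- left_largest (a point): centre of the largest of the six printed bars on the left control strip, on the strip's top face (62 mm above the worktop while free), at its right end; its axes are the hob's: x to the back, y to the left along the row, z up. The six bars stand 22 mm apart in a straight line, growing steadily from left (smallest) to right (largest), 110 mm from first to last; the strip ends 19 mm beyond the outer bars
- right_smallest (a point): centre of the smallest of the six printed bars on the right control strip, on the strip's top face (62 mm above the worktop while free), at its left end; its axes are the hob's: x to the back, y to the left along the row, z up. The six bars stand 22 mm apart in a straight line, growing steadily from left (smallest) to right (largest), 110 mm from first to last; the strip ends 19 mm beyond the outer bars
- right_largest (a point): centre of the largest of the six printed bars on the right control strip, on the strip's top face (62 mm above the worktop while free), at its right end; its axes are the hob's: x to the back, y to the left along the row, z up. The six bars stand 22 mm apart in a straight line, growing steadily from left (smallest) to right (largest), 110 mm from first to last; the strip ends 19 mm beyond the outer bars
- saucer: pale saucer, 149 mm across, 13 mm high, loose on the ring without the saucepan; origin at the centre of its underside
- spice_jar: slim jar with a red cap, 41 mm across, 105 mm high, loose on the hob's glass between the rings towards the back; origin at the centre of its underside
- mill: dark wooden pepper mill, 58 mm across, 170 mm high, loose on the worktop left of the hob; origin at the centre of its underside
- candle: candle in a glass, 76 mm across, 90 mm high, loose on the worktop right of the hob; origin at the centre of its underside

How it is judged (in metres and radians):
On the way, in this order (a step that is already met when the one before it is completed fails the run):
1. the closed fingertips press the strip in front of the saucepan down at the smallest bar (((y of pan_base in the frame of hob above 0 m and value of joint strip_left above 0.0008 m and y of the grasp point in the frame of left_smallest between -0.0105 and 0.02 m and x of the grasp point in the frame of left_smallest between -0.022 and 0.022 m and z of the grasp point in the frame of left_smallest below 0.045 m) or (y of pan_base in the frame of hob below 0 m and value of joint strip_right above 0.0008 m and y of the grasp point in the frame of right_smallest between -0.0105 and 0.02 m and x of the grasp point in the frame of right_smallest between -0.022 and 0.022 m and z of the grasp point in the frame of right_smallest below 0.045 m))), for 0.04 s.
2. the closed fingertips press the strip in front of the saucepan down at the second bar (((y of pan_base in the frame of hob above 0 m and value of joint strip_left above 0.0008 m and y of the grasp point in the frame of left_smallest between -0.0325 and -0.0115 m and x of the grasp point in the frame of left_smallest between -0.022 and 0.022 m and z of the grasp point in the frame of left_smallest below 0.045 m) or (y of pan_base in the frame of hob below 0 m and value of joint strip_right above 0.0008 m and y of the grasp point in the frame of right_smallest between -0.0325 and -0.0115 m and x of the grasp point in the frame of right_smallest between -0.022 and 0.022 m and z of the grasp point in the frame of right_smallest below 0.045 m))), for 0.04 s.
3. the closed fingertips press the strip in front of the saucepan down at the third bar (((y of pan_base in the frame of hob above 0 m and value of joint strip_left above 0.0008 m and y of the grasp point in the frame of left_smallest between -0.0545 and -0.0335 m and x of the grasp point in the frame of left_smallest between -0.022 and 0.022 m and z of the grasp point in the frame of left_smallest below 0.045 m) or (y of pan_base in the frame of hob below 0 m and value of joint strip_right above 0.0008 m and y of the grasp point in the frame of right_smallest between -0.0545 and -0.0335 m and x of the grasp point in the frame of right_smallest between -0.022 and 0.022 m and z of the grasp point in the frame of right_smallest below 0.045 m))), for 0.04 s.
4. the closed fingertips press the strip in front of the saucepan down at the fourth bar (((y of pan_base in the frame of hob above 0 m and value of joint strip_left above 0.0008 m and y of the grasp point in the frame of left_smallest between -0.0765 and -0.0555 m and x of the grasp point in the frame of left_smallest between -0.022 and 0.022 m and z of the grasp point in the frame of left_smallest below 0.045 m) or (y of pan_base in the frame of hob below 0 m and value of joint strip_right above 0.0008 m and y of the grasp point in the frame of right_smallest between -0.0765 and -0.0555 m and x of the grasp point in the frame of right_smallest between -0.022 and 0.022 m and z of the grasp point in the frame of right_smallest below 0.045 m))), for 0.04 s.
5. the closed fingertips press the strip in front of the saucepan down at the fifth bar (((y of pan_base in the frame of hob above 0 m and value of joint strip_left above 0.0008 m and y of the grasp point in the frame of left_smallest between -0.0985 and -0.0775 m and x of the grasp point in the frame of left_smallest between -0.022 and 0.022 m and z of the grasp point in the frame of left_smallest below 0.045 m) or (y of pan_base in the frame of hob below 0 m and value of joint strip_right above 0.0008 m and y of the grasp point in the frame of right_smallest between -0.0985 and -0.0775 m and x of the grasp point in the frame of right_smallest between -0.022 and 0.022 m and z of the grasp point in the frame of right_smallest below 0.045 m))), for 0.04 s.
At the end, for the whole second after the job is handed in: the fingertips rest on the largest bar (at most 14 mm short of it and 20 mm past it along the row) of the strip in front of the saucepan and hold that strip at least 0.8 mm down; the saucepan, saucer, jar, mill and candle are within 12 mm of where they stood (((y of pan_base in the frame of hob above 0 m and value of joint strip_left above 0.0008 m and y of the grasp point in the frame of left_smallest between -0.13 and -0.096 m and x of the grasp point in the frame of left_smallest between -0.022 and 0.022 m and z of the grasp point in the frame of left_smallest below 0.045 m) or (y of pan_base in the frame of hob below 0 m and value of joint strip_right above 0.0008 m and y of the grasp point in the frame of right_smallest between -0.13 and -0.096 m and x of the grasp point in the frame of right_smallest between -0.022 and 0.022 m and z of the grasp point in the frame of right_smallest below 0.045 m)) and distance of each of pan_base, saucer, spice_jar, mill, candle from where it was at the start of the episode below 0.012 m); the arm keeps its last pose, push and grip.
It fails at once if the strip of the other ring is pressed ((y of pan_base in the frame of hob above 0 m and value of joint strip_right above 0.001 m) or (y of pan_base in the frame of hob below 0 m and value of joint strip_left above 0.001 m)).
It fails at once if the hob is pressed hard (over 15 N) (contact force between the fingers and hob above 15 N).
It fails at once if the saucepan or a bystander is moved, lifted or tipped (distance of any of pan_base, saucer, spice_jar, mill, candle from where it was at the start of the episode above 0.012 m or angle between any of pan_base, saucer, spice_jar, mill, candle's own z axis and vertical above 0.2 rad).
It also fails if it takes over 34 s, if anything falls off the work surface, if the arm or the gripper's body presses on something with over 40 N, if the wrist force passes 120 N, or if a joint passes its speed limit or range.

ROBOT

A 6-joint arm with a two-finger parallel gripper is mounted at the origin on a cart in front of the work surface, level with it; the furniture and walls round the work are solid. World frame = base frame: x ahead of the robot, y to its left, z up, the work surface at z = 0. Lengths are in m, angles in degrees, forces in N, time in s.
With the tool pointing down it reaches from about 0.4 to 0.825 m from the base axis. Payload 7 kg.
Tool frame: the origin (TCP) lies midway between the tips of the shut fingers; the grasp point (between the pads) lies r.pinch_z behind it (r.pinch_z is the distance from the TCP to the grasp point, in m); z points along the fingers, y is the line along which they close (so a half turn about z gives the same grasp; the last joint's range is limited). The gripper opens to 88 mm and grips with 3 to 60 N. Pads are 19 mm wide; open, the fingers measure 130 mm over their backs; the gripper's body (78 mm by 193 mm) begins 47 mm behind the grasp point.
Start: joints at [91.163, 20.546, 0.682, 0, -70.136, -16.507], TCP at [0.179, 0.651, 0.227] pointing down, gripper open.
Joint ranges: [-176.03, 176.03], [-82.01, 121.73], [-58.28, 71.71], [-173.87, 95.51], [-174.79, -0.11], [-173.66, 173.66]. Speed limits (degrees/s): [136.94, 136.94, 172.46, 180, 180, 180].

INTERFACE

Orientations are given as [roll, pitch, yaw] about the fixed x, y, z axes, in that order (R = Rz(yaw) Ry(pitch) Rx(roll)).
In Python, from plant import r, optics, job gives the robot as it stands.
- The arm moves only by the shell command python3 -m crank 'ROWS' [FORCE]. ROWS is JSON, a list of rows, each an object with "xyz": the shift along the tool's x, y, z in units of 30 mm (1.0 is 30 mm), a list of three; "delta_rot": the turn, a rotation vector about the tool's x, y, z in degrees, a list of three; "claw": the closure, from 0 (fully open) to 1 (shut). A call has 1 to 20 rows; each row is the pose to reach, as a shift and turn from the pose commanded when the call began, along the tool's axes at that moment; what a row does not reach only later rows make up. A row lasts 1/8 s, in which the tool goes at most 62.5 mm and 10.7 degrees, less where a joint would pass 70% of its speed; a pose out of reach is approached as far as the arm can. A call with a gripper value outside its range is refused whole. The fingers move at their own pace and stop on an object; FORCE is the grip in N (left out, the last holds). Time passes only in rows, so rows that repeat a pose let the fingers close. It gives the time, the measured TCP pose, the force, the opening and the grip force at its end, in the units of the state.
- r.get_state(): the state, without advancing time (a new reading comes with each control period).
- optics.capture(name): name is "side" or "top"; returns a dict with "img" (400x640x3 uint8, blue, green, red), "fovy" (degrees; the focal length in pixels is half the picture's height over the tangent of half this angle, whatever the lens; pixels are square), "cx", "cy" (the principal point, pixels), "dist" ([k1, k2, p1, p2, k3] as OpenCV has them; the pictures are not rectified), "eye" and "rotation" of the camera in the world. Camera axes: x right, y up, looking along -z (the intrinsics and any distortion apply to the point x, -y, -z); pixel columns grow to the right and rows downward; lengths in m; the calibration is good to about 2 mm. A picture is of the moment at which its call begins. There is no depth.
- job.close_job(): hands the job in; it is judged then, once.
The state is a dict: "time_s": time; "joints": joint angles; "qd": joint speeds; "joint_torque": joint torques, N m; "tcp_pos": TCP position; "eef_rot": TCP orientation; "contact_force": force on the tool from outside, world axes, zero at the start; "moment": the same for the moment, N m; "gripper_width": finger opening in m; "gripper_force": force on a finger pad.
Only numpy, scipy, OpenCV 4.12 (cv2) and the standard library are available. Lean on these libraries where they do the work, as an engineer would, in place of code of your own. Each camera call takes 0.05 s, during which the arm holds its last target. There are 200 camera calls.

## Working session

There is one attempt and no reset: what is moved stays moved. The work goes in short steps, Python scripts to look and compute and a shell command to move; the robot and the scene stay as the last step left them, time stands still between calls to the robot, and variables do not carry over. Pictures are saved under pics/ and viewed, at most 10 in all, crops included, and the job is handed in when it is done.

```bash
mkdir -p pics; cat > h.py <<'E'
import numpy as np, cv2
from plant import r, optics, job
from scipy.spatial.transform import Rotation as R
def K(c):
    f=200/np.tan(np.radians(c["fovy"])/2)
    return np.array([[f,0,c["cx"]],[0,f,c["cy"]],[0,0,1.]])
def rot(c):
    a=np.array(c["rotation"],float)
    return a if a.shape==(3,3) else R.from_euler("xyz",a,degrees=True).as_matrix()
def ray(c,px,z):
    p=cv2.undistortPoints(np.array(px,float).reshape(-1,1,2),K(c),np.array(c["dist"],float)).reshape(-1,2)
    d=np.c_[p[:,0],-p[:,1],-np.ones(len(p))]@rot(c).T
    e=np.array(c["eye"]); return e+d*((z-e[2])/d[:,2])[:,None]
def proj(c,P):
    q=(np.atleast_2d(P)-np.array(c["eye"]))@rot(c); q=q*[1,-1,-1]
    return cv2.projectPoints(q,np.zeros(3),np.zeros(3),K(c),np.array(c["dist"],float))[0].reshape(-1,2)
E
python3 - <<'E'
from h import *
for n in("top","side"):
    c=optics.capture(n); cv2.imwrite(f"pics/{n}0.png",c["img"]); print(n,c["eye"],c["rotation"],c["fovy"],c["cx"],c["cy"],c["dist"])
s=r.get_state(); print(r.pinch_z,s)
E
```

```text
top [ 3.67664258e-01 -6.94674019e-04  1.38437633e+00] [  9.3363172    0.2459389  -90.30185793] 47.36930982676425 315.98537836932985 202.7362449806435 [-0.04703358  0.          0.          0.          0.        ]
side [0.41163458 0.85581252 1.02084227] [  43.18050072    1.09090506 -171.80157335] 49.977768789074496 325.91628329909236 207.82872484551476 [-0.03333328  0.          0.          0.          0.        ]
0.0188 {'time_s': 0.1, 'joints': array([ 9.11651162e+01,  2.05873590e+01,  6.39654824e-01, -1.70416778e-02,
       -7.01349967e+01, -1.65060789e+01]), 'qd': array([-0.07406494, -0.13255261,  0.18773273, -0.06376006,  0.02680757,
       -0.10982448]), 'joint_torque': array([-1.44786747e-03, -5.84162128e+01,  2.93752402e+01,  7.01555774e+00,
        1.01444384e-02, -4.80595770e-05]), 'tcp_pos': array([0.17850348, 0.65052874, 0.22572304]), 'eef_rot': array([ 1.79916155e+02, -8.13785216e-03, -1.53467591e+01]), 'contact_force': array([-0.57256097, -0.13231575, -0.6571579 ]), 'moment': array([ 0.03556421, -0.04330553,  0.02935119]), 'gripper_force': 0.0, 'gripper_width': 0.08763202286918682}
```

View pics/top0.png

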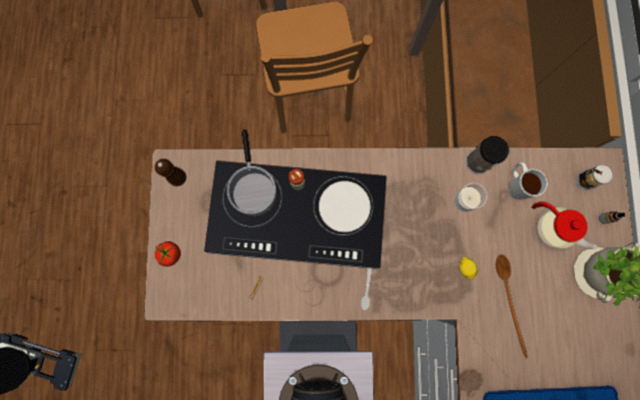

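View pics/side0.png

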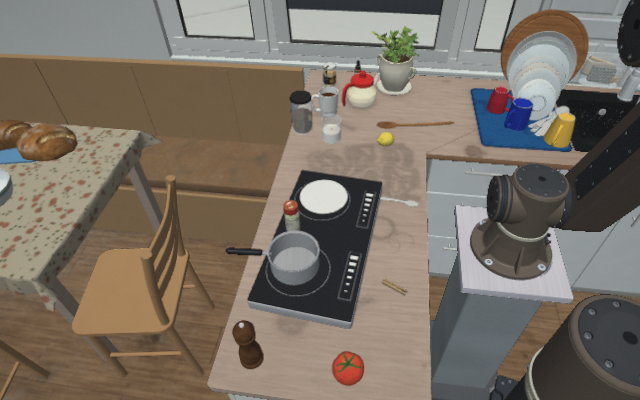

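The saucepan is at about (252,192) in the top view, so it stands on the left ring. The left strip is at about (250,246), and the arm is outside the workspace at bottom left. I'll enlarge the strips next.

```bash
python3 - <<'E'
import cv2
a=cv2.imread("pics/top0.png")[150:275,195:395]; cv2.imwrite("pics/c1.png",cv2.resize(a,None,fx=4,fy=4,interpolation=cv2.INTER_CUBIC))
a=cv2.imread("pics/side0.png")[165:325,245:395]; cv2.imwrite("pics/c2.png",cv2.resize(a,None,fx=3.75,fy=3.75,interpolation=cv2.INTER_CUBIC))
E
```

```text
(no output)
```

View pics/c1.png

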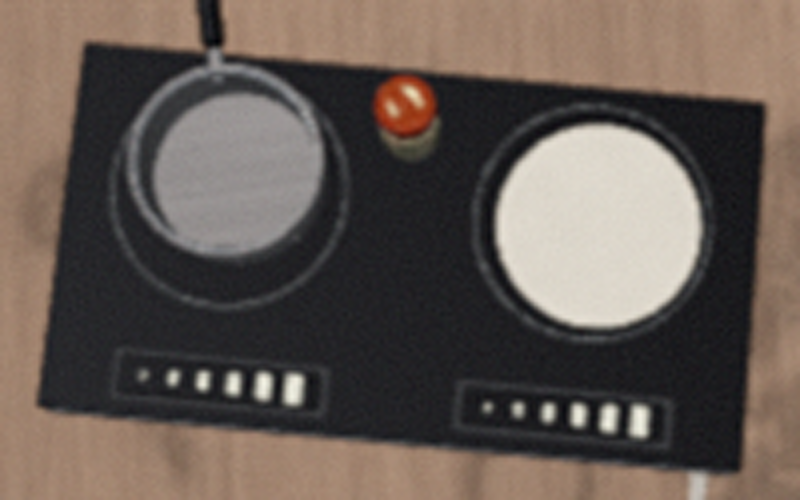

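View pics/c2.png

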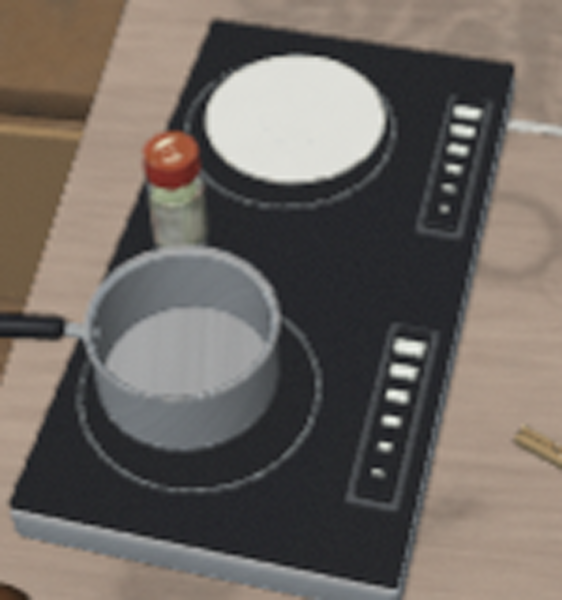

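In the top crop, the left strip's smallest bar is at (143,375) and its largest at (294,389). The right strip's are at (487,407) and (640,421). In the side crop, the left strip's smallest and largest are at (377,472) and (409,347), and the right strip's at (445,209) and (467,112). The pan is clear of the strip.

```bash
python3 - <<'E'
from h import *
t=optics.capture("top"); s=optics.capture("side")
a=ray(t,np.array([[143,375],[294,389],[487,407],[640,421]])/4+[195-.375,150-.375],.062)
b=ray(s,np.array([[377,472],[409,347],[445,209],[467,112]])/3.75+[245-.37,165-.37],.062)
print(a.round(4));print(b.round(4))
m=(a+b)/2
for q in(a,b,m): print([np.linalg.norm(q[i]-q[j]).round(4) for i,j in((0,1),(2,3),(0,2))], np.degrees(np.arctan2(q[2,0]-q[0,0],-(q[2,1]-q[0,1]))), np.degrees(np.arctan2(q[3,0]-q[0,0],-(q[3,1]-q[0,1]))))
st=r.get_state(); T=R.from_euler("xyz",st["eef_rot"],degrees=True)
print(T.as_matrix().round(3), st["tcp_pos"])
print("rows to 60mm above smallest:", T.inv().apply(m[0]+[0,0,.06]-st["tcp_pos"])/.03)
E
```

```text
[[ 0.4669  0.2532  0.062 ]
 [ 0.4563  0.1432  0.062 ]
 [ 0.4426  0.0035  0.062 ]
 [ 0.4319 -0.1069  0.062 ]]
[[ 0.4665  0.2527  0.062 ]
 [ 0.4552  0.1431  0.062 ]
 [ 0.4403  0.0044  0.062 ]
 [ 0.4311 -0.1064  0.062 ]]
[np.float64(0.1105), np.float64(0.1109), np.float64(0.2509)] -5.5607215595609825 -5.558346890222344
[np.float64(0.1102), np.float64(0.1111), np.float64(0.2497)] -6.023899619654065 -5.634057820660769
[np.float64(0.1103), np.float64(0.111), np.float64(0.2503)] -5.791747754941425 -5.596151454975936
[[ 0.964 -0.265 -0.   ]
 [-0.265 -0.964 -0.001]
 [ 0.     0.001 -1.   ]] [0.17858028 0.6506578  0.22599634]
rows to 60mm above smallest: [12.77083916 10.2392283   3.47813257]
```

Both cameras agree within 2 mm and the spacings match (110 mm, 251 mm). The hob's yaw is about −5.65°. I'll move over the smallest bar at height, with the fingers shutting and the closing axis turned along the row.

```bash
python3 -m crank '[{"xyz":[0.4,0.3,0],"delta_rot":[0,0,-0.5],"claw":1},{"xyz":[1.3,1,0],"delta_rot":[0,0,-1],"claw":1},{"xyz":[2.4,1.9,0],"delta_rot":[0,0,-2],"claw":1},{"xyz":[3.6,2.9,0],"delta_rot":[0,0,-3],"claw":1},{"xyz":[4.8,3.8,0],"delta_rot":[0,0,-4],"claw":1},{"xyz":[6,4.8,0],"delta_rot":[0,0,-5],"claw":1},{"xyz":[7.2,5.7,0],"delta_rot":[0,0,-6],"claw":1},{"xyz":[8.4,6.7,0],"delta_rot":[0,0,-7],"claw":1},{"xyz":[9.6,7.6,0],"delta_rot":[0,0,-8],"claw":1},{"xyz":[10.7,8.5,0],"delta_rot":[0,0,-9],"claw":1},{"xyz":[11.7,9.3,0],"delta_rot":[0,0,-9.7],"claw":1},{"xyz":[12.4,9.8,0],"delta_rot":[0,0,-9.7],"claw":1},{"xyz":[12.75,10.1,0],"delta_rot":[0,0,-9.7],"claw":1},{"xyz":[12.75,10.1,0],"delta_rot":[0,0,-9.7],"claw":1},{"xyz":[12.75,10.1,0],"delta_rot":[0,0,-9.7],"claw":1},{"xyz":[12.75,10.1,0],"delta_rot":[0,0,-9.7],"claw":1}]' 10
```

```text
time_s: 2.2
tcp_pos: [0.4669, 0.2581, 0.2266]
eef_rot: [-180.0, -0.0, -5.6]
contact_force: [-0.8, -0.5, 0.7]
gripper_width: 0.0005
gripper_force: 0.0
```

Now down to about 18 mm above the strip.

```bash
python3 -m crank '[{"xyz":[0,0,0.3],"delta_rot":[0,0,0],"claw":1},{"xyz":[0,0,1],"delta_rot":[0,0,0],"claw":1},{"xyz":[0,0,1.8],"delta_rot":[0,0,0],"claw":1},{"xyz":[0,0,2.6],"delta_rot":[0,0,0],"claw":1},{"xyz":[0,0,3.4],"delta_rot":[0,0,0],"claw":1},{"xyz":[0,0,4.1],"delta_rot":[0,0,0],"claw":1},{"xyz":[0,0,4.6],"delta_rot":[0,0,0],"claw":1},{"xyz":[0,0,4.88],"delta_rot":[0,0,0],"claw":1},{"xyz":[0,0,4.88],"delta_rot":[0,0,0],"claw":1},{"xyz":[0,0,4.88],"delta_rot":[0,0,0],"claw":1}]'
python3 - <<'E'
from h import *
for n in("top","side"):
    c=optics.capture(n); p=proj(c,r.get_state()["tcp_pos"])[0]; q=proj(c,[.4666,.253,.062])[0]; print(n,p,q)
    x,y=p.astype(int); k=c["img"][y-50:y+50,x-65:x+65]; cv2.imwrite(f"pics/d_{n}.png",cv2.resize(k,None,fx=3,fy=3,interpolation=cv2.INTER_CUBIC))
    print(x-65,y-50)
a=cv2.imread("pics/d_top.png");b=cv2.imread("pics/d_side.png");cv2.imwrite("pics/d.png",np.hstack([a,b]))
print(r.get_state()["contact_force"], r.get_state()["tcp_pos"])
E
```

```text
time_s: 3.45
tcp_pos: [0.4677, 0.2579, 0.0808]
eef_rot: [-180.0, -0.0, -5.6]
contact_force: [0.9, -0.7, 0.9]
gripper_width: 0.0003
gripper_force: 0.0
top [227.48473325 242.62492205] [230.42772137 243.49480846]
162 192
side [344.58428653 288.16288909] [345.10709365 290.59419526]
279 238
[0.42059816 0.23175102 0.89315847] [0.46765707 0.2578553  0.08087715]
```

View pics/d.png

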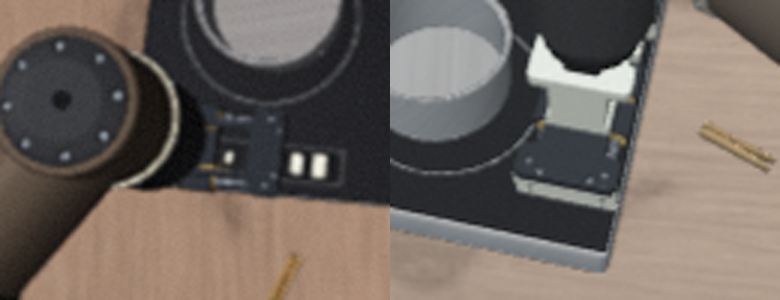

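The closed gripper (top crop about 230,155) is aligned with the strip over its left end and clear of the pan. Next comes a gentle descent to press about 2 mm.

```bash
python3 -m crank '[{"xyz":[0,0,0.15],"delta_rot":[0,0,0],"claw":1},{"xyz":[0,0,0.3],"delta_rot":[0,0,0],"claw":1},{"xyz":[0,0,0.42],"delta_rot":[0,0,0],"claw":1},{"xyz":[0,0,0.5],"delta_rot":[0,0,0],"claw":1},{"xyz":[0,0,0.57],"delta_rot":[0,0,0],"claw":1},{"xyz":[0,0,0.62],"delta_rot":[0,0,0],"claw":1},{"xyz":[0,0,0.66],"delta_rot":[0,0,0],"claw":1},{"xyz":[0,0,0.68],"delta_rot":[0,0,0],"claw":1},{"xyz":[0,0,0.7],"delta_rot":[0,0,0],"claw":1},{"xyz":[0,0,0.7],"delta_rot":[0,0,0],"claw":1},{"xyz":[0,0,0.7],"delta_rot":[0,0,0],"claw":1},{"xyz":[0,0,0.7],"delta_rot":[0,0,0],"claw":1}]'
python3 -c "
from h import *
f=[]
for i in range(10): optics.capture('top'); s=r.get_state(); f.append(np.r_[s['contact_force'],s['tcp_pos']])
print(np.mean(f,0).round(4),np.std(f,0).round(4))"
```

```text
time_s: 5.05
tcp_pos: [0.4673, 0.2575, 0.0592]
eef_rot: [180.0, -0.0, -5.6]
contact_force: [-0.9, -0.4, 2.3]
gripper_width: 0.0006
gripper_force: 1.2
[-0.5489 -0.6031  2.5456  0.4673  0.2575  0.0592] [0.565  0.4156 0.7175 0.     0.     0.    ]
```

Height (2.8 mm down) and force (about 2.5 N) agree. I'll press slightly deeper and draw along the row.

```bash
python3 -m crank '[{"xyz":[0,0,0.02],"delta_rot":[0,0,0],"claw":1},{"xyz":[0,0.1,0.02],"delta_rot":[0,0,0],"claw":1},{"xyz":[0,0.3,0.02],"delta_rot":[0,0,0],"claw":1},{"xyz":[0,0.5,0.02],"delta_rot":[0,0,0],"claw":1},{"xyz":[0,0.7,0.02],"delta_rot":[0,0,0],"claw":1},{"xyz":[0,0.9,0.02],"delta_rot":[0,0,0],"claw":1},{"xyz":[0,1.1,0.02],"delta_rot":[0,0,0],"claw":1},{"xyz":[0,1.3,0.02],"delta_rot":[0,0,0],"claw":1},{"xyz":[0,1.5,0.02],"delta_rot":[0,0,0],"claw":1},{"xyz":[0,1.7,0.02],"delta_rot":[0,0,0],"claw":1},{"xyz":[0,1.9,0.02],"delta_rot":[0,0,0],"claw":1},{"xyz":[0,2.1,0.02],"delta_rot":[0,0,0],"claw":1}]'
python3 -c "
from h import *
f=[]
for i in range(8): optics.capture('top'); s=r.get_state(); f.append(np.r_[s['contact_force'],s['tcp_pos']])
print(np.mean(f,0).round(4))"
```

```text
time_s: 7.05
tcp_pos: [0.4611, 0.1944, 0.0586]
eef_rot: [-180.0, 0.0, -5.6]
contact_force: [-0.3, 2.1, 2.3]
gripper_width: 0.0007
gripper_force: 1.4
[ 0.7356 -2.0811  2.9093  0.4608  0.194   0.0584]
```

It is on the row line at y = 0.194 (expected x 0.4607) with a light force, so I'll continue to the largest bar.

```bash
python3 -m crank '[{"xyz":[0,0.1,0],"delta_rot":[0,0,0],"claw":1},{"xyz":[0,0.3,0],"delta_rot":[0,0,0],"claw":1},{"xyz":[0,0.5,0],"delta_rot":[0,0,0],"claw":1},{"xyz":[0,0.7,0],"delta_rot":[0,0,0],"claw":1},{"xyz":[0,0.9,0],"delta_rot":[0,0,0],"claw":1},{"xyz":[0,1.1,0],"delta_rot":[0,0,0],"claw":1},{"xyz":[0,1.3,0],"delta_rot":[0,0,0],"claw":1},{"xyz":[0,1.5,0],"delta_rot":[0,0,0],"claw":1},{"xyz":[0,1.65,0],"delta_rot":[0,0,0],"claw":1},{"xyz":[0,1.75,0],"delta_rot":[0,0,0],"claw":1},{"xyz":[0,1.75,0],"delta_rot":[0,0,0],"claw":1},{"xyz":[0,1.75,0],"delta_rot":[0,0,0],"claw":1}]'
python3 - <<'E'
from h import *
f=[]
for i in range(8): c=optics.capture('side'); s=r.get_state(); f.append(np.r_[s['contact_force'],s['tcp_pos']])
print(np.mean(f,0).round(4))
cv2.imwrite("pics/e.png",cv2.resize(c["img"][165:325,245:395],None,fx=3.5,fy=3.5))
E
```

```text
time_s: 8.95
tcp_pos: [0.4558, 0.1421, 0.0585]
eef_rot: [179.9, 0.0, -5.6]
contact_force: [1.2, -1.4, 3.1]
gripper_width: 0.0006
gripper_force: 1.4
[ 0.8374 -1.7782  2.8465  0.4557  0.1422  0.0584]
```

View pics/e.png

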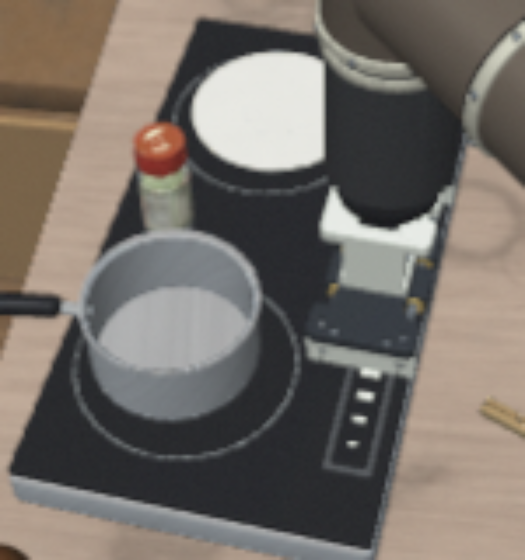

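The fingertips (about 360,350) rest on the largest bar with four smaller bars showing, held at about 2.8 N. The pan and jar have not moved, so I'm handing in.

```bash
python3 -c "
from plant import job
print(job.close_job())"
```

```text
the job is handed in; nothing more can be done
None
```

I drew the closed fingertips along all six bars of the left strip, in front of the saucepan, and handed the job in at about 9 s, still holding the largest bar about 3.6 mm down by the measured tip height at about 2.8 N; the pan and jar looked unmoved in the last picture, and no verdict came back.

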